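Raise the sander's sliding guard window to the collar and set its brake

TASK

Push the sander's clear guard window up from beneath its yellow lip, without pinching it, until the lip is level with the red collar on the left-hand post, and leave it standing there. Then press the green brake button all the way down and let it go. Leave the red collar and everything else on the bench where it is.

Things in the scene. Friction and masses are not known exactly. Their poses are not given: they have to be found in the camera images.
- guard: guarded bench sander, fixed: base plate 12 mm thick, 490 mm wide, from 40 mm in front of the window plane to 290 mm behind; grey posts 30 mm square, 400 mm tall, 210 mm either side of the middle; green sander 130 mm tall, 80 mm behind the window. Origin on the table midway between the posts; x away from the robot through the window, y to the left-hand post, z up. Place and yaw vary
- lip (a point): middle of the round front edge (7 mm radius) of the window's yellow lip: level bar 360 mm long along y, 14 mm thick, standing out 50 mm from the clear pane towards the robot (-x). In front of and beneath it is only the base plate; the pane rises 120 mm above it, 370 mm wide. Axes as the guard's. Starts 130 to 160 mm above the table, rises to 310 mm at most
- sash (a joint): height of the window in m above its lowest position, where the lip's middle is 130 mm above the table; 0 to 0.18, grows upward. Nearly balanced by weights inside the posts, with some 3.5 N of rail friction plus 8 N per m/s: it moves under about 3 to 5 N and stays wherever it is left
- mark (a point): middle of the red collar, a sleeve 46 mm square and 30 mm tall around the left-hand (+y) post, with a small black clamp screw on its outer side. The lip's edge is to come to this point's height, 200 to 280 mm above the table. Axes as the guard's
- brake_top (a point): middle of the top face of the green brake button, 34 mm across, 18 mm above the table, pressed straight down; in a small round black housing (50 mm) on the table in front of the guard, to the left or to the right
- brake (a joint): how far the brake button is pressed, m: 0 up, 0.006 fully down, where its spring gives 5 N; it springs back up
- glue: white glue bottle with an orange cap, 54 mm across, 150 mm tall, standing; leave alone. Origin at the centre of its underside
- push_block: wooden push block, 140 x 60 x 18 mm with a dark grip bar on top (44 mm tall in all), lying; leave alone. Origin at the centre of its underside
- sanding_block: cork sanding block, 100 x 60 x 34 mm, lying; leave alone. Origin at the centre of its underside
- offcut: light wood offcut, 70 x 100 x 22 mm, lying on the sander's belt behind the window; leave alone. Origin at the centre of its underside
- screwdriver: screwdriver with a red handle, lying; leave alone. Origin at the centre of its underside (as it lies, at its middle)
- wax: brass-coloured wax tin, 80 mm across, 60 mm tall, standing; leave alone. Origin at the centre of its underside
- mug: blue mug, 80 mm across, 90 mm tall, standing; leave alone. Origin at the centre of its underside

How it is judged:
By the outcome, as a careful person would: the job done as asked, in the order asked, and still so for the second after the job is handed in, with the robot touching nothing.
It also fails if it takes over 51 s, if anything falls off the work surface, if the arm or the gripper's body presses on something with over 40 N, if the wrist force passes 120 N, or if a joint passes its speed limit or range.

ROBOT

A 6-joint arm with a two-finger parallel gripper is mounted at the origin on the work surface. World frame = base frame: x ahead of the robot, y to its left, z up, the work surface at z = 0. Lengths are in m, angles in rad, forces in N, time in s.
With the tool pointing down it reaches from about 0.25 to 0.775 m from the base axis. Payload 4 kg.
Tool frame: the origin (TCP) lies on the centre line of the jaws, within the pads' length; the fingertips stand 14 mm ahead of it and the grasp point (between the pads) lies 5 mm behind it (robot.tcp_to_tips is the distance from the TCP to the fingertips, in m); z points along the fingers, y is the line along which they close (so a half turn about z gives the same grasp; the last joint's range is limited). The gripper opens to 94 mm and grips with 3 to 60 N. Pads are 16 mm wide; open, the fingers measure 119 mm over their backs; the gripper's body (75 mm by 177 mm) begins 78 mm behind the grasp point.
Start: joints at [1.122, 0.087, 1.371, -0, 1.684, -0.103], TCP at [0.186, 0.517, 0.22] pointing down, gripper open.
Joint ranges: [-3.1, 3.1], [-0.76, 2.03], [0.27, 2.55], [-1.08, 4.22], [0.17, 2.65], [-2.57, 2.57]. Speed limits (rad/s): [2.79, 2.79, 3.14, 3.14, 3.14, 3.14].

INTERFACE

Orientations are given as [roll, pitch, yaw] about the fixed x, y, z axes, in that order (R = Rz(yaw) Ry(pitch) Rx(roll)).
In Python, from bench import robot gives the robot as it stands.
- The arm moves only by the tool carry_out, never from a script. Its argument "increments" is a list of rows, each a list of 3 entries, a list of its own where there are three numbers: the closure in counts, from 0 (fully open) to 255 (shut), then the shift along the tool's x, y, z in mm, then the turn about the tool's z in degrees. In form: [[fingers, [dx, dy, dz], twist], ...]. A call has 1 to 8 rows; each row shifts and turns the commanded pose from where the row before left it, along the tool's axes as they then stand; what a row does not reach is not made up. A row lasts 1/10 s, in which the tool goes at most 50 mm and 8.59 degrees, less where a joint would pass 70% of its speed; a pose out of reach is approached as far as the arm can. A call with a gripper value outside its range is refused whole. The fingers move at their own pace and stop on an object; the grip force is fixed at half the most. Time passes only in rows, so rows that do not move let the fingers close. It gives the time, the measured TCP pose, the force, the opening and the grip force at its end, in the units of the state.
- robot.get_obs(): the state, without advancing time (a new reading comes with each control period).
- robot.snapshot(name): name is "side" or "top" or "wrist"; returns the picture (400x640x3 uint8, blue, green, red); there is no depth.
- robot.get_calibration(name): a dict with "vfov" (degrees; the focal length in pixels is half the picture's height over the tangent of half this angle, whatever the lens; pixels are square), "cx", "cy" (the principal point, pixels), "T" (4x4, takes a point from camera to world coordinates). Camera axes: x right, y down, z forward; pixel columns grow to the right and rows downward; lengths in m; the calibration is good to about 2 mm. The wrist camera is an equidistant fisheye: a pixel r from the principal point sees the ray r / f radians off the axis. A picture is of the moment at which its call begins: read the wrist's pose just before it. get_calibration takes no time and is no camera call; for the wrist camera it gives the pose at the moment of the call.
- robot.close_job(): hands the job in; it is judged then, once.
The state is a dict: "time": time; "joint_positions": joint angles; "qvel": joint speeds; "joint_torque": joint torques, N m; "tool_pos": TCP position; "ee_rot": TCP orientation; "wrist_force": force on the tool from outside, world axes, zero at the start; "wrist_torque": the same for the moment, N m; "width": finger opening in m; "finger_force": force on a finger pad.
Only numpy, scipy, OpenCV 4.12 (cv2) and the standard library are available. Lean on these libraries where they do the work, as an engineer would, in place of code of your own. Each camera call takes 0.05 s, during which the arm holds its last target. There are 200 camera calls.

## Working session

There is one attempt and no reset: what is moved stays moved. The work goes in short steps, Python scripts to look and compute and a tool call to move; the robot and the scene stay as the last step left them, time stands still between calls to the robot, and variables do not carry over. Pictures are saved under pics/ and viewed, at most 10 in all, crops included, and the job is handed in when it is done.

Besides the shell and the picture viewer there is one more tool, called by a JSON object that holds its "method" and its "body", one argument or row to a line. carry_out: Moves the arm, as the interface text tells. Its arguments: {"type":"object","properties":{"increments":{"type":"array","items":{"type":"array"}}},"required":["increments"]}

```bash
mkdir -p pics
cat > h.py <<'E'
import numpy as np, cv2
from bench import robot
def cal(n):
    c=robot.get_calibration(n); c['f']=200/np.tan(np.radians(c['vfov']/2)); c['T']=np.array(c['T']); return c
def ray(c,u,v,fish=False):
    x,y=(u-c['cx'])/c['f'],(v-c['cy'])/c['f']
    if fish:
        r=np.hypot(x,y); s=np.sin(r)/r if r>1e-9 else 1; d=np.array([x*s,y*s,np.cos(r)])
    else: d=np.array([x,y,1.])
    d=c['T'][:3,:3]@d; return c['T'][:3,3],d/np.linalg.norm(d)
def onz(c,u,v,z,fish=False):
    o,d=ray(c,u,v,fish); return o+d*(z-o[2])/d[2]
def tri(r1,r2):
    (a,d),(b,e)=r1,r2
    s=np.linalg.lstsq(np.c_[d,-e],b-a,rcond=None)[0]; p,q=a+s[0]*d,b+s[1]*e
    return (p+q)/2,np.linalg.norm(p-q)
def proj(c,p):
    q=c['T'][:3,:3].T@(np.asarray(p)-c['T'][:3,3]); return c['cx']+c['f']*q[0]/q[2],c['cy']+c['f']*q[1]/q[2]
E
python3 - <<'E'
from h import *
o=robot.get_obs();print(o)
for n in("side","top"):
    cv2.imwrite(f"pics/{n}0.png",robot.snapshot(n)); c=cal(n);print(n,c['f'],c['T'].round(3).tolist())
E
```

```text
{'time': 0.0, 'joint_positions': array([ 1.12191542e+00,  8.79540833e-02,  1.37221312e+00, -5.28857741e-05,
        1.68360889e+00, -1.03142860e-01]), 'qvel': array([ 1.92445994e-03,  3.54381017e-05, -4.17258830e-04,  6.25164368e-04,
        1.44944454e-03,  9.93994001e-04]), 'joint_torque': array([-9.06901078e-04, -3.40191114e+01, -3.02424932e+01,  7.17733777e-02,
        3.32666491e-02, -1.55060884e-04]), 'tool_pos': array([0.18621033, 0.51697541, 0.21832552]), 'ee_rot': array([-3.13941541e+00, -1.72523845e-04,  2.79584852e+00]), 'wrist_force': array([ 0.50430421,  0.11437621, -0.58299113]), 'wrist_torque': array([-0.00840095, -0.03433849, -0.00960109]), 'finger_force': 0.0, 'width': 0.09400494702828521}
side 383.08581372132755 [[0.797, -0.348, 0.493, -0.03], [-0.604, -0.478, 0.638, -0.766], [0.014, -0.806, -0.591, 0.839], [0.0, 0.0, 0.0, 1.0]]
top 417.6914168777923 [[0.027, -0.991, 0.128, 0.402], [-1.0, -0.027, 0.004, 0.024], [-0.001, -0.128, -0.992, 1.658], [0.0, 0.0, 0.0, 1.0]]
```

View pics/side0.png

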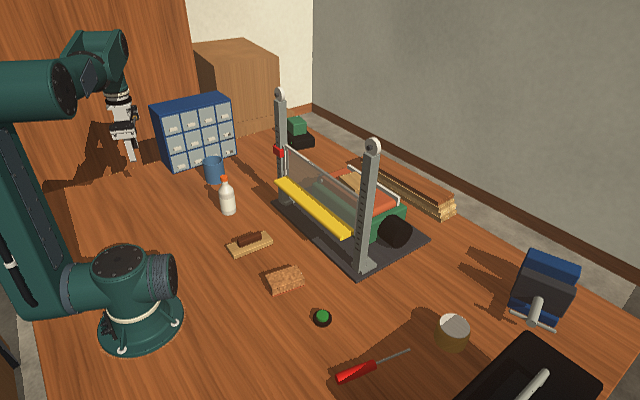

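View pics/top0.png

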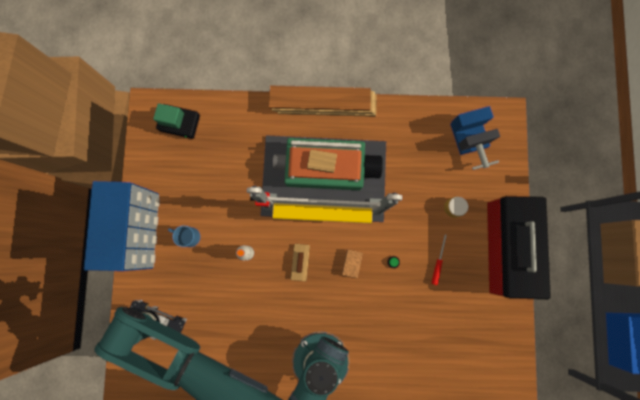

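Side view: yellow lip from about (277,182) to (352,235), red collar at (279,152) and button at (321,317). Top view: lip spans columns 273–372 at row 213, collar at (262,198), button at (393,262).

Run:
```python
from h import *
S,T=cv2.imread("pics/side0.png"),cv2.imread("pics/top0.png"); cs,ct=cal("side"),cal("top")
def mask(I,lo,hi,box):
    m=cv2.inRange(cv2.cvtColor(I,cv2.COLOR_BGR2HSV),lo,hi); z=np.zeros_like(m); a,b,c,d=box; z[b:d,a:c]=m[b:d,a:c]; return z
def big(m): return max(cv2.findContours(m,0,1)[0],key=cv2.contourArea)
def cen(m): M=cv2.moments(m,True); return M['m10']/M['m00'],M['m01']/M['m00'],M['m00']
Y=((23,150,100),(33,255,255))
for n,I,b,in (("side",S,(260,160,370,250)),("top",T,(255,195,390,230))):
    k=big(mask(I,*Y,b)); print(n,cv2.approxPolyDP(cv2.convexHull(k),2,True)[:,0].tolist(),cv2.minAreaRect(k))
R=((0,150,70),(6,255,255))
rs=mask(S,*R,(265,140,292,165)); rt=mask(T,*R,(245,185,272,210))
print("red",cen(rs),cen(rt),cv2.boundingRect(rs),cv2.boundingRect(rt),tri(ray(cs,*cen(rs)[:2]),ray(ct,*cen(rt)[:2])))
G=((50,100,60),(75,255,255))
gs=cen(mask(S,*G,(300,300,345,335)));gt=cen(mask(T,*G,(380,250,405,275)))
print("btn",gs,gt,onz(cs,*gs[:2],.018),onz(ct,*gt[:2],.018))
v=np.hstack([cv2.resize(S[80:290,230:430],None,fx=2.8,fy=2.8,interpolation=2)]);cv2.imwrite("pics/z1.png",v)
```

```text
side [[274, 181], [282, 177], [288, 179], [350, 231], [350, 235], [341, 240]] ((312.9919738769531, 206.87353515625), (92.7248764038086, 12.702346801757812), 41.36705017089844)
top [[371, 210], [369, 222], [273, 217], [274, 204]] ((322.0408935546875, 212.70899963378906), (98.54069519042969, 14.842228889465332), 2.9609360694885254)
red (277.98, 151.05, 100.0) (262.5, 202.125, 72.0) (273, 144, 11, 14) (255, 192, 15, 15) (array([0.57450047, 0.21782754, 0.22559268]), np.float64(0.00513906615628873))
btn (322.24590163934425, 315.3524590163934, 122.0) (393.64383561643837, 261.75342465753425, 73.0) [ 0.38057327 -0.27564541  0.018     ] [ 0.38239133 -0.27506254  0.018     ]
```

View pics/z1.png

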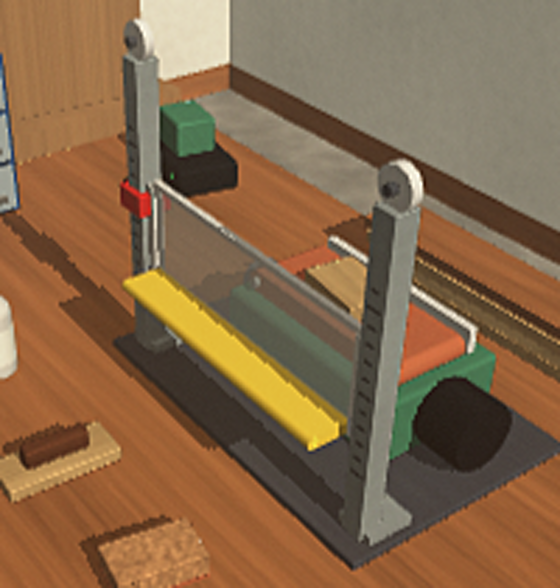

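Zoom: the window is low, with the lip clear of the collar, and the base plate and posts are visible. I'll compute the guard frame and look at how the gripper stands.

Run:
```python
from h import *
cs,ct=cal("side"),cal("top")
for n,a,b in(("L",(274,181),(273,217)),("R",(341,240),(369.5,222))): print(n,tri(ray(cs,*a),ray(ct,*b)))
P=lambda u,v:(230+u/2.8,80+v/2.8)
# plate front corners on z=.012
for n,p in(("plateFL",P(117,340)),("plateFR",P(354,563))): print(n,onz(cs,*p,.012))
for n,p in(("FL",(262,217)),("FR",(384,222))): print(n,onz(ct,*p,.012))
# collar front face left/right corners, top/bottom, in side view
o=cal("wrist");print(o['T'].round(3).tolist())
W=robot.snapshot("wrist");cv2.imwrite("pics/w0.png",np.hstack([cv2.resize(W,(480,300)),cv2.resize(cv2.imread("pics/side0.png")[20:180,50:170],(225,300))]))
```

```text
L (array([0.53300901, 0.18818485, 0.13706795]), np.float64(0.0018617536666485632))
R (array([ 0.52712589, -0.1672134 ,  0.12581144]), np.float64(0.00306356708657906))
plateFL [0.55046989 0.24425595 0.012     ]
plateFR [ 0.53740207 -0.23586905  0.012     ]
FL [0.54349089 0.24470374 0.012     ]
FR [ 0.53661914 -0.23760586  0.012     ]
[[0.339, 0.91, 0.24, 0.116], [0.941, -0.327, -0.088, 0.542], [-0.002, 0.256, -0.967, 0.382], [0.0, 0.0, 0.0, 1.0]]
```

View pics/w0.png

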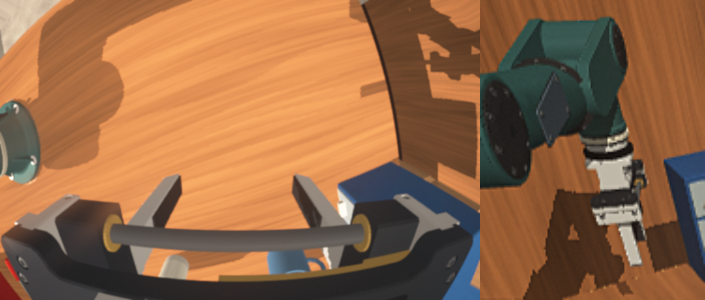

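{"method": "carry_out", "body": {
  "increments": [
    [255,[0,0,-40],-5],
    [255,[0,0,-40],-5],
    [255,[0,0,-40],-5],
    [255,[0,0,-40],-5],
    [255,[0,0,-40],0],
    [255,[0,0,-40],0],
    [255,[0,0,-40],0]
  ]
}}

```text
time: 0.85
tool_pos: [0.1862, 0.5171, 0.5009]
ee_rot: [-3.141, -0.0, -3.138]
wrist_force: [1.3, 0.5, -0.0]
width: 0.0413
finger_force: 0.0
```

Wrist view: only the open fingers over bare table; the side crop shows plain straight fingers. The interface keeps the tool down, so I'll find out what the arm does at the edge of its reach, well clear of everything.

{"method": "carry_out", "body": {
  "increments": [
    [255,[-32,-36,0],0],
    [255,[-32,-36,0],0],
    [255,[-32,-36,0],0],
    [255,[-32,-36,0],0],
    [255,[-32,-36,0],0],
    [255,[-32,-36,0],0],
    [255,[-32,-36,0],0],
    [255,[-32,-36,0],0]
  ]
}}

```text
time: 1.65
tool_pos: [0.4443, 0.2286, 0.4993]
ee_rot: [3.141, -0.0, -3.138]
wrist_force: [1.2, 0.9, 0.0]
width: 0.0006
finger_force: 0.0
```

{"method": "carry_out", "body": {
  "increments": [
    [255,[-35,-35,0],0],
    [255,[-35,-35,0],0],
    [255,[-35,-35,0],0],
    [255,[-35,-35,0],0],
    [255,[-35,-35,0],0],
    [255,[-40,-30,0],0],
    [255,[-40,-20,0],0],
    [255,[-40,0,0],0]
  ]
}}

```text
time: 2.45
tool_pos: [0.696, 0.0018, 0.4525]
ee_rot: [3.141, 0.038, 3.14]
wrist_force: [0.1, 0.6, 1.0]
width: 0.0004
finger_force: 0.0
```

{"method": "carry_out", "body": {
  "increments": [
    [255,[-40,0,0],0],
    [255,[-40,0,0],0],
    [255,[-40,0,0],0],
    [255,[-40,0,0],0]
  ]
}}

```text
time: 2.85
tool_pos: [0.7736, 0.0054, 0.3975]
ee_rot: [3.141, 0.122, -3.138]
wrist_force: [-0.0, 0.2, 0.1]
width: 0.0004
finger_force: 0.0
```

```bash
python3 -c "
from h import *
o=robot.get_obs();print(o['time'],o['tool_pos'],o['ee_rot'],o['joint_positions'].round(3))"
```

```text
2.85 [0.77363392 0.00543824 0.3974871 ] [ 3.14050363  0.12213731 -3.13848777] [-0.071  0.648  0.276  0.012  2.096 -1.638]
```

The tool tilts forward at the reach limit (pitch 0.12 rad) and the tilt carries on. That's what's needed to get beneath the lip, so I'll continue, pulling outward and up.

{"method": "carry_out", "body": {
  "increments": [
    [255,[-40,0,-30],0],
    [255,[-40,0,-30],0],
    [255,[-40,0,-30],0],
    [255,[-40,0,-30],0]
  ]
}}

```text
time: 3.25
tool_pos: [0.7867, 0.0051, 0.4452]
ee_rot: [3.14, 0.259, -3.138]
wrist_force: [-0.3, -0.9, 0.5]
width: 0.0003
finger_force: 0.0
```

```bash
python3 -c "
from h import *
o=robot.get_obs();print(o['time'],o['tool_pos'],o['ee_rot'],o['joint_positions'].round(3))"
```

```text
3.25 [0.78667591 0.0051035  0.4452111 ] [ 3.14043977  0.25937297 -3.13843385] [-0.075  0.595  0.274  0.023  2.015 -1.636]
```

{"method": "carry_out", "body": {
  "increments": [
    [255,[-40,0,-30],0],
    [255,[-40,0,-30],0],
    [255,[-40,0,-30],0],
    [255,[-40,0,-30],0],
    [255,[-40,0,-30],0],
    [255,[-40,0,-30],0],
    [255,[-40,0,-30],0],
    [255,[-40,0,-30],0]
  ]
}}

```text
time: 4.05
tool_pos: [0.7823, 0.0041, 0.563]
ee_rot: [3.139, 0.519, -3.139]
wrist_force: [0.5, -0.6, 0.8]
width: 0.0004
finger_force: 0.0
```

```bash
python3 -c "
from h import *
o=robot.get_obs();print(o['time'],o['tool_pos'],o['ee_rot'],o['joint_positions'].round(3))
q=o['joint_positions'];t=o['tool_pos']
D=[(.088,1.3722,0,.5495,.2183),(.648,.276,.1221,.7736,.3975),(.595,.274,.2594,.7867,.4452),(q[1],q[2],np.pi-q[1]-q[2]-q[4],np.hypot(*t[:2]),t[2])]
A=[];b=[]
s,c=np.sin,np.cos
for j,k,p,r,z in D:
  A+=[[1,0,s(j),s(j+k),s(p)],[0,1,c(j),c(j+k),-c(p)]];b+=[r,z]
x,res,rk,sv=np.linalg.lstsq(np.array(A),np.array(b),rcond=None);print('a,h,L1,L2,Lt',x,res,rk,sv)
from scipy.optimize import fsolve
for p in(.6,.8,1.,1.2):
 for z in(.11,.2):
  r=.54;f=lambda v:[x[0]+x[2]*s(v[0])+x[3]*s(v[0]+v[1])+x[4]*s(p)-r,x[1]+x[2]*c(v[0])+x[3]*c(v[0]+v[1])-x[4]*c(p)-z]
  v,_,ok,_=fsolve(f,[.3,1.8],full_output=True);print(p,z,v,'j5',np.pi-p-v.sum(),ok)
"
```

```text
4.05 [0.78231199 0.0040526  0.56299613] [ 3.13927166  0.51939498 -3.1390546 ] [-0.088  0.465  0.275  0.049  1.884 -1.634]
a,h,L1,L2,Lt [-0.04356369  0.05923796  0.53339796  0.55231399  0.43009654] [0.00013844] 5 [3.59839802 2.55998124 0.61907174 0.29946993 0.15841616]
0.6 0.11 [-0.39394646  2.1225621 ] j5 0.8129770174090267 1
0.6 0.2 [-0.40785476  1.96762332] j5 0.9818240954110071 1
0.8 0.11 [-0.52165164  2.2967239 ] j5 0.5665203926530753 1
0.8 0.2 [-0.54619608  2.14484049] j5 0.742948246701451 1
1.0 0.11 [-0.61914912  2.46731906] j5 0.2934227188558076 1
1.0 0.2 [-0.66386969  2.31980629] j5 0.4856560470267557 1
1.2 0.11 [-0.65687895  2.62906513] j5 -0.03059352352818201 1
1.2 0.2 [-0.74400258  2.48921364] j5 0.1963815925595267 1
```

{"method": "carry_out", "body": {
  "increments": [
    [255,[-40,0,-30],0],
    [255,[-40,0,-30],0],
    [255,[-40,0,-30],0],
    [255,[-40,0,-30],0],
    [255,[-40,0,-30],0],
    [255,[-40,0,-30],0],
    [255,[-40,0,-30],0],
    [255,[-40,0,-30],0]
  ]
}}

```text
time: 4.85
tool_pos: [0.7264, 0.003, 0.7084]
ee_rot: [3.138, 0.78, -3.14]
wrist_force: [0.4, 0.1, 0.4]
width: 0.0002
finger_force: 0.0
```

{"method": "carry_out", "body": {
  "increments": [
    [255,[-40,0,-30],0],
    [255,[-40,0,-30],0],
    [255,[-40,0,-30],0]
  ]
}}

```text
time: 5.15
tool_pos: [0.6922, 0.0026, 0.7642]
ee_rot: [3.138, 0.876, -3.14]
wrist_force: [-0.5, 0.6, -0.0]
width: 0.0002
finger_force: 0.0
```

```bash
cat > g.py <<'E'
from h import *
from scipy.spatial.transform import Rotation as Ro
def go(tgt):
    o=robot.get_obs();R=Ro.from_euler('xyz',o['ee_rot']).as_matrix()
    print(round(o['time'],2),o['tool_pos'].round(4),o['ee_rot'].round(3),o['joint_positions'].round(3),o['wrist_force'].round(1),'tips',(o['tool_pos']+.014*R[:,2]).round(4))
    for t in tgt:
        d=R.T@(np.array(t)-o['tool_pos'])*1000;print(t,'tool mm',d.round(1),np.linalg.norm(d).round(0))
E
python3 -c "
from g import *
go([(.35,0,.6),(.35,0,.3)])"
```

```text
5.15 [0.6922 0.0026 0.7642] [ 3.138  0.876 -3.14 ] [-0.129  0.227  0.275  0.105  1.767 -1.634] [-0.5  0.6 -0. ] tips [0.7029 0.0027 0.7552]
(0.35, 0, 0.6) tool mm [ 345.2   -1.6 -157.7] 380.0
(0.35, 0, 0.3) tool mm [575.7  -2.3  34.4] 577.0
```

Pitch is now 0.876 rad, enough for the closed fingers to go under the lip. I'll come back and down in front of the guard.

{"method": "carry_out", "body": {
  "increments": [
    [255,[45,0,0],0],
    [255,[45,0,0],0],
    [255,[45,0,0],0],
    [255,[45,0,0],0],
    [255,[45,0,0],0],
    [255,[45,0,0],0],
    [255,[45,0,0],0],
    [255,[45,0,0],0]
  ]
}}

```text
time: 5.95
tool_pos: [0.4705, 0.0025, 0.4993]
ee_rot: [3.138, 0.875, -3.14]
wrist_force: [-0.5, -0.4, 0.7]
width: 0.0002
finger_force: 0.0
```

```bash
python3 -c "
from g import *
go([(.45,0,.28),(.46,0,.2),(.47,0,.09)])"
```

```text
5.95 [0.4705 0.0025 0.4993] [ 3.138  0.875 -3.14 ] [-0.266 -0.63   1.6    0.215  1.321 -1.799] [-0.5 -0.4  0.7] tips [0.4813 0.0026 0.4903]
(0.45, 0, 0.28) tool mm [181.5  -2.9 124.8] 220.0
(0.46, 0, 0.2) tool mm [236.4  -3.1 183.8] 299.0
(0.47, 0, 0.09) tool mm [314.4  -3.4 262. ] 409.0
```

{"method": "carry_out", "body": {
  "increments": [
    [255,[33,0,28],0],
    [255,[33,0,28],0],
    [255,[33,0,28],0],
    [255,[33,0,28],0],
    [255,[33,0,28],0],
    [255,[33,0,28],0],
    [255,[33,0,28],0]
  ]
}}

```text
time: 6.65
tool_pos: [0.4737, 0.0028, 0.1964]
ee_rot: [3.138, 0.876, -3.14]
wrist_force: [0.2, -0.6, -0.9]
width: 0.0009
finger_force: 0.0
```

```bash
python3 -c "
from g import *
go([(.47,0.003,.09),(.53,.003,.09)])
S=robot.snapshot('side');cv2.imwrite('pics/s2.png',cv2.resize(S[80:300,180:420],None,fx=2.5,fy=2.5,interpolation=2))"
```

```text
6.65 [0.4737 0.0028 0.1964] [ 3.138  0.876 -3.14 ] [-0.259 -0.721  2.246  0.29   0.779 -1.949] [ 0.2 -0.6 -0.9] tips [0.4844 0.0029 0.1875]
(0.47, 0.003, 0.09) tool mm [84.1 -0.  65.3] 106.0
(0.53, 0.003, 0.09) tool mm [ 45.7  -0.3 111.4] 120.0
```

View pics/s2.png

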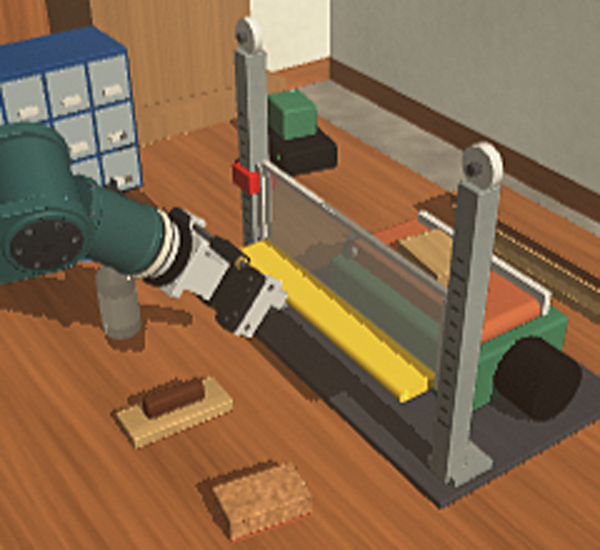

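Side crop: the gripper is in front of the lip's middle, tilted forward, and well clear of the blocks. The collar is at crop (246,178), the lip's near edge from (247,250) to (405,398). Next: down, then forward beneath the lip.

{"method": "carry_out", "body": {
  "increments": [
    [255,[28,0,22],0],
    [255,[28,0,22],0],
    [255,[28,0,22],0],
    [255,[0,0,0],0],
    [255,[-13,0,15],0],
    [255,[-13,0,15],0],
    [255,[-13,0,16],0],
    [255,[0,0,0],0]
  ]
}}

```text
time: 7.5
tool_pos: [0.5348, 0.0029, 0.0957]
ee_rot: [3.139, 0.879, -3.139]
wrist_force: [-0.6, 0.0, 0.0]
width: 0.0002
finger_force: 0.0
```

```bash
python3 -c "
from g import *
go([(.535,0.003,.105),(.535,.003,.2)])
S=robot.snapshot('side');cv2.imwrite('pics/s3.png',S)
T=robot.snapshot('top');cv2.imwrite('pics/t3.png',T)
cs,ct=cal('side'),cal('top')
# predicted collar corner pixels at candidate heights for guard origin (.581,.0035), yaw -1deg
a=np.radians(-1);O=np.array([.581,.0035]);Rg=np.array([[np.cos(a),-np.sin(a)],[np.sin(a),np.cos(a)]])
hsv=cv2.cvtColor(S,cv2.COLOR_BGR2HSV);m=cv2.inRange(hsv,(0,130,60),(8,255,255))[138:170,265:295];ys,xs=np.nonzero(m)
for y in sorted(set(ys)): print(y+138,xs[ys==y].min()+265,xs[ys==y].max()+265)
for z in(.19,.2,.21,.22,.23,.24,.25):
  w=lambda x,y:proj(cs,[*(O+Rg@[x,y]),z])
  print(z,[tuple(np.round(w(x,y),1)) for x,y in((-.023,.187),(-.023,.233),(.023,.187))])
"
```

```text
7.5 [0.5348 0.0029 0.0957] [ 3.139  0.879 -3.139] [-0.202 -0.389  2.291  0.417  0.403 -2.089] [-0.6  0.   0. ] tips [0.5455 0.003  0.0868]
(0.535, 0.003, 0.105) tool mm [-7.3  0.1 -5.7] 9.0
(0.535, 0.003, 0.2) tool mm [-80.4   0.3 -66.3] 104.0
144 275 275
145 273 275
146 273 276
147 273 278
148 273 282
149 273 283
150 273 283
151 273 289
152 273 290
153 273 290
154 275 290
155 276 283
156 278 283
157 279 281
0.19 [(np.float64(280.2), np.float64(164.6)), (np.float64(273.1), np.float64(159.1)), (np.float64(291.7), np.float64(160.8))]
0.2 [(np.float64(280.1), np.float64(162.0)), (np.float64(273.0), np.float64(156.5)), (np.float64(291.6), np.float64(158.2))]
0.21 [(np.float64(280.0), np.float64(159.4)), (np.float64(272.8), np.float64(153.9)), (np.float64(291.6), np.float64(155.6))]
0.22 [(np.float64(279.9), np.float64(156.7)), (np.float64(272.7), np.float64(151.3)), (np.float64(291.5), np.float64(153.0))]
0.23 [(np.float64(279.8), np.float64(154.1)), (np.float64(272.5), np.float64(148.7)), (np.float64(291.4), np.float64(150.3))]
0.24 [(np.float64(279.6), np.float64(151.4)), (np.float64(272.4), np.float64(146.0)), (np.float64(291.4), np.float64(147.6))]
0.25 [(np.float64(279.5), np.float64(148.6)), (np.float64(272.2), np.float64(143.3)), (np.float64(291.3), np.float64(144.9))]
```

Collar middle comes out at about z = 0.23. Lifting 80 mm, then looking from the wrist camera.

{"method": "carry_out", "body": {
  "increments": [
    [255,[-7.7,0,-6.4],0],
    [255,[-7.7,0,-6.4],0],
    [255,[-7.7,0,-6.4],0],
    [255,[-7.7,0,-6.4],0],
    [255,[-7.7,0,-6.4],0],
    [255,[-7.7,0,-6.4],0],
    [255,[-7.7,0,-6.4],0],
    [255,[-7.7,0,-6.4],0]
  ]
}}

```text
time: 8.4
tool_pos: [0.5297, 0.0036, 0.1691]
ee_rot: [3.137, 0.868, -3.14]
wrist_force: [-5.7, -0.3, -4.9]
width: 0.0005
finger_force: 3.7
```

```bash
python3 -c "
from g import *
go([(.535,0.003,.2)])
c=cal('wrist');np.save('wc4.npy',c['T']);print(c['f'],c['cx'],c['cy'],c['T'].round(3).tolist())
W=robot.snapshot('wrist');cv2.imwrite('pics/w4.png',W)
S=robot.snapshot('side');cv2.imwrite('pics/s4.png',S)
"
```

```text
8.4 [0.5297 0.0036 0.1691] [ 3.137  0.868 -3.14 ] [-0.203 -0.506  2.194  0.28   0.615 -1.934] [-5.7 -0.3 -4.9] tips [0.5404 0.0037 0.1601]
(0.535, 0.003, 0.2) tool mm [-27.   -0.5 -15.9] 31.0
309.70691628693146 315.63731770896817 204.46230590771438 [[-0.005, 0.43, 0.903, 0.355], [1.0, -0.001, 0.006, 0.002], [0.003, 0.903, -0.43, 0.218], [0.0, 0.0, 0.0, 1.0]]
```

View pics/w4.png

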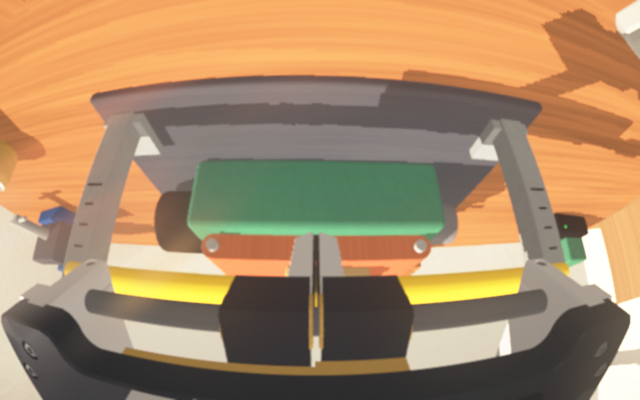

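Wrist view (upside down): the yellow lip rests across the closed fingertips at about (315,275), and the collar is hidden by the gripper body. I'll get lip and collar heights sub-pixel from the side view.

```bash
cat > m.py <<'E'
from h import *
cs=cal("side");a=np.radians(-1.1);O=np.array([.581,.0035]);Rg=np.array([[np.cos(a),-np.sin(a)],[np.sin(a),np.cos(a)]])
G=lambda x,y,z:np.array([*(O+Rg@[x,y]),z])
def sol(f,v):  # height whose predicted row is v
    zs=np.linspace(.1,.32,221);r=np.array([f(z) for z in zs]);return np.interp(-v,-r,zs)
def edge(p,k,lo,hi): # last crossing in profile p of mid level
    t=(lo+hi)/2
    for i in range(len(p)-1,0,-1):
        if p[i]<t<=p[i-1]: return k+i-1+(p[i-1]-t)/(p[i-1]-p[i])
def collar(I):
    I=I.astype(float);red=I[:,:,2]-(I[:,:,0]+I[:,:,1])/2;out=[]
    for u in range(274,280):
        p=red[146:166,u];v=edge(p,146,np.median(p[-5:]),p.max()*.95)
        # y on the front face at this column
        ys=np.linspace(.187,.233,47);y=ys[np.argmin([abs(proj(cs,G(-.023,q,.22))[0]-u) for q in ys])]
        out.append((u,round(v,2),round(float(sol(lambda z:proj(cs,G(-.023,y,z))[1],v))+.015,4)))
    return out
def lip(I,xf):
    I=I.astype(float);yel=(I[:,:,1]+I[:,:,2])/2-I[:,:,0];out=[]
    th=np.linspace(0,2*np.pi,73)
    for y in (-.16,-.13,-.1,-.07,.13,.15,.165):
        def low(z,u=None):
            P=[proj(cs,G(xf-O[0]+.007+.007*np.cos(t),y,z+.007*np.sin(t))) for t in th]
            n=np.array(proj(cs,G(xf-O[0],y+.01,z)))-np.array(proj(cs,G(xf-O[0],y-.01,z)));s=n[1]/n[0]
            return P,s
        u=int(round(proj(cs,G(xf-O[0],y,ZG))[0]))
        def row(z):
            P,s=low(z);return max(q[1]-s*(q[0]-u) for q in P)
        v0=int(row(ZG));p=yel[v0-12:v0+12,u]
        j=np.argmax(p);v=None
        for i in range(j,len(p)-1):
            t=(p.max()*.9+np.median(p[-4:]))/2
            if p[i]>=t>p[i+1]: v=v0-12+i+(p[i]-t)/(p[i]-p[i+1])
        if v: out.append((y,u,round(v,1),round(float(sol(row,v)),4)))
    return out
E
python3 - <<'E'
import m
from m import *
for n,z in(("side0",.14),("s4",.195)):
    m.ZG=z;I=cv2.imread(f"pics/{n}.png");print(n,collar(I) if n=="side0" else collar(I))
    print(lip(I,.530))
T=np.load('wc4.npy')
W=cv2.imread("pics/w4.png");c=cal("wrist");c['T']=T
h=cv2.inRange(cv2.cvtColor(W,cv2.COLOR_BGR2HSV),(23,120,120),(33,255,255))
for u in(150,180,200,430,460,490):
    r=np.nonzero(h[250:320,u])[0]+250
    for v in(r.min(),r.max()):
        o,d=ray(c,u,v,True); p=o+d*(.535-o[0])/d[0]; print(u,v,p.round(4))
E
```

```text
side0 [(274, np.float64(146.52), 0.2563), (275, np.float64(147.2), 0.2568), (276, np.float64(148.02), 0.2563), (277, np.float64(149.53), 0.2533), (278, np.float64(149.84), 0.2553), (279, np.float64(153.34), 0.2449)]
[(-0.16, 338, np.float64(237.7), 0.1296), (-0.13, 331, np.float64(231.6), 0.1301), (-0.1, 325, np.float64(226.6), 0.1295), (-0.07, 319, np.float64(221.3), 0.1302), (0.13, 283, np.float64(190.2), 0.1315), (0.15, 280, np.float64(187.6), 0.1314), (0.165, 277, np.float64(184.3), 0.1348)]
s4 [(274, np.float64(146.53), 0.2563), (275, np.float64(147.22), 0.2567), (276, np.float64(148.09), 0.2561), (277, np.float64(149.32), 0.2541), (278, np.float64(149.65), 0.256), (279, np.float64(164.16), 0.2039)]
[(-0.16, 339, np.float64(221.9), 0.1867), (-0.13, 332, np.float64(216.3), 0.1866), (-0.1, 326, np.float64(211.2), 0.1872), (-0.07, 319, np.float64(205.7), 0.1868), (0.13, 282, np.float64(174.4), 0.1918), (0.15, 279, np.float64(172.2), 0.1909), (0.165, 277, np.float64(168.1), 0.2007)]
150 281 [ 0.535  -0.103   0.1864]
150 297 [ 0.535  -0.1015  0.1968]
180 282 [ 0.535  -0.081   0.1854]
180 300 [ 0.535  -0.0797  0.1967]
200 283 [ 0.535  -0.0673  0.1851]
200 302 [ 0.535  -0.0662  0.1969]
430 284 [0.535  0.0733 0.186 ]
430 302 [0.535  0.0722 0.1972]
460 281 [0.535  0.0943 0.1856]
460 299 [0.535  0.0928 0.1971]
490 279 [0.535  0.1174 0.1862]
490 296 [0.535  0.1156 0.1975]
```

Run:
```python
from m import *
I=cv2.imread("pics/s4.png").astype(float)
red=I[:,:,2]-(I[:,:,0]+I[:,:,1])/2
print('cols',list(range(271,293)))
for v in range(141,162): print(v,red[v,271:293].astype(int).tolist())
for p in((-.023,.187),(-.023,.233),(.023,.187),(.023,.233)):print(p,[np.round(proj(cs,G(*p,z)),1).tolist() for z in(.215,.245)])
c=cal("top");T=robot.snapshot("top");cv2.imwrite("pics/t4.png",T)
I=T.astype(float);red=I[:,:,2]-(I[:,:,0]+I[:,:,1])/2
for v in range(188,213): print(v,red[v,244:276].astype(int).tolist())
for p in((-.023,.187),(-.023,.233),(.023,.187),(.023,.233)):print(p,[np.round(proj(c,G(*p,z)),1).tolist() for z in(.215,.245)])
```

```text
cols [271, 272, 273, 274, 275, 276, 277, 278, 279, 280, 281, 282, 283, 284, 285, 286, 287, 288, 289, 290, 291, 292]
141 [77, 77, 78, 83, 64, 0, 7, 9, 6, 7, 9, 11, 14, 19, 18, 11, 12, 11, 11, 11, 7, 12]
142 [75, 74, 79, 82, 57, 1, 8, 9, 8, 8, 8, 12, 13, 18, 19, 11, 13, 11, 11, 8, -4, 13]
143 [75, 73, 77, 62, 24, 1, 7, 10, 8, 9, 9, 12, 15, 17, 22, 12, 11, 11, 11, 10, -6, 12]
144 [77, 73, 89, 15, 83, -8, 2, 6, 8, 9, 8, 12, 14, 18, 21, 11, 10, 16, 8, 8, 13, 11]
145 [80, 73, 133, 108, 193, -1, -6, 5, 8, 6, 9, 11, 13, 17, 21, 11, 10, 38, 15, 7, 10, 11]
146 [82, 67, 110, 157, 177, 93, 40, -1, 0, 5, 6, 9, 14, 16, 21, 11, 9, 62, 49, 16, 7, 11]
147 [81, 81, 56, 81, 145, 178, 153, 78, 18, -7, -3, 8, 7, 16, 21, 10, 8, 61, 74, 51, 6, 9]
148 [81, 82, 61, 59, 63, 124, 170, 184, 114, 15, 31, 86, 12, 10, 21, 9, 6, 63, 71, 72, 13, 9]
149 [85, 84, 61, 64, 63, 58, 104, 155, 176, 161, 191, 189, 77, 4, 19, 10, 6, 57, 69, 71, 24, 17]
150 [86, 87, 66, 66, 63, 64, 58, 79, 141, 195, 191, 181, 139, -1, 18, 9, 8, 57, 68, 69, 29, 25]
151 [84, 87, 74, 64, 65, 63, 64, 59, 92, 169, 163, 168, 135, -4, 18, 9, 7, 52, 
[... 3853 characters left out ...]
55, 54, 55, 54, 55, 55, 55, 55, 55, 55, 55, 55, 55, 53, 50, 36, 14, 3, 1, 2, 2, 1, 1, 1, 5, 26, 71, 116, 134, 134, 135]
210 [54, 55, 54, 54, 54, 54, 54, 55, 54, 55, 55, 54, 54, 54, 54, 50, 35, 14, 3, 1, 0, 1, 2, 0, 1, 6, 31, 75, 119, 134, 134, 134]
211 [55, 54, 54, 54, 53, 54, 53, 54, 54, 54, 53, 54, 53, 52, 52, 48, 33, 14, 3, 1, 0, 0, 1, 0, 0, 8, 35, 80, 121, 134, 135, 134]
212 [54, 54, 55, 54, 55, 54, 54, 55, 54, 54, 53, 53, 53, 53, 51, 47, 31, 11, 2, 1, 1, 1, 1, 1, 2, 8, 39, 84, 122, 133, 134, 134]
(-0.023, 0.187) [[270.1, 207.0], [269.1, 206.0]]
(-0.023, 0.233) [[256.9, 206.4], [255.6, 205.4]]
(0.023, 0.187) [[270.9, 193.9], [269.9, 192.7]]
(0.023, 0.233) [[257.7, 193.3], [256.5, 192.1]]
```

Collar's middle ≈ 0.229 m and the lip is now ≈ 0.190 m. Raising 37 mm more, then measuring again.

{"method": "carry_out", "body": {
  "increments": [
    [255,[-5.7,0,-4.7],0],
    [255,[-5.7,0,-4.7],0],
    [255,[-5.7,0,-4.7],0],
    [255,[-5.7,0,-4.7],0],
    [255,[-5.7,0,-4.7],0],
    [255,[0,0,0],0],
    [255,[0,0,0],0]
  ]
}}

```text
time: 9.25
tool_pos: [0.5312, 0.0034, 0.2087]
ee_rot: [3.138, 0.873, -3.14]
wrist_force: [-7.5, 0.4, -1.2]
width: 0.0004
finger_force: 3.3
```

```bash
cat > lw.py <<'E'
import m
from m import *
from g import go
def run(tag,z):
    go([]);c=cal("wrist");W=robot.snapshot("wrist");S=robot.snapshot("side")
    cv2.imwrite(f"pics/w{tag}.png",W);cv2.imwrite(f"pics/s{tag}.png",S)
    m.ZG=z;print([q[::3] for q in lip(S,.530)])
    h=cv2.inRange(cv2.cvtColor(W,cv2.COLOR_BGR2HSV),(23,120,120),(33,255,255))
    for u in(150,200,430,490):
        r=np.nonzero(h[220:330,u])[0]+220
        if len(r): print(u,[(lambda o,d:(o+d*(.535-o[0])/d[0]).round(4)[2])(*ray(c,u,v,True)) for v in(r.min(),r.max())])
E
python3 -c "
import lw;lw.run('5',.228)"
```

```text
9.25 [0.5312 0.0034 0.2087] [ 3.138  0.873 -3.14 ] [-0.203 -0.537  2.133  0.25   0.699 -1.897] [-7.5  0.4 -1.2] tips [0.542  0.0035 0.1997]
[(-0.16, 0.2251), (-0.13, 0.2249), (-0.1, 0.2251), (-0.07, 0.2248), (0.13, 0.2314), (0.15, 0.2319), (0.165, 0.2402)]
150 [np.float64(0.2276), np.float64(0.2367)]
200 [np.float64(0.2263), np.float64(0.2367)]
430 [np.float64(0.2277), np.float64(0.2369)]
490 [np.float64(0.2273), np.float64(0.2372)]
```

Run:
```python
from m import *
S=cv2.imread("pics/s5.png");z=cv2.resize(S[135:225,262:362],None,fx=7,fy=6.6,interpolation=1)
for zz,col in((.225,(255,0,0)),(.235,(0,255,0))):
    for y in np.linspace(-.18,.18,13):
        u,v=proj(cs,G(-.051,y,zz));cv2.circle(z,(int((u-262+.5)*7),int((v-135+.5)*6.6)),2,col,-1)
for y in(.187,.233):
    u,v=proj(cs,G(-.023,y,.229));cv2.circle(z,(int((u-262+.5)*7),int((v-135+.5)*6.6)),3,(255,255,0),-1)
cv2.imwrite("pics/z5.png",z)
```

```text
(no output)
```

View pics/z5.png

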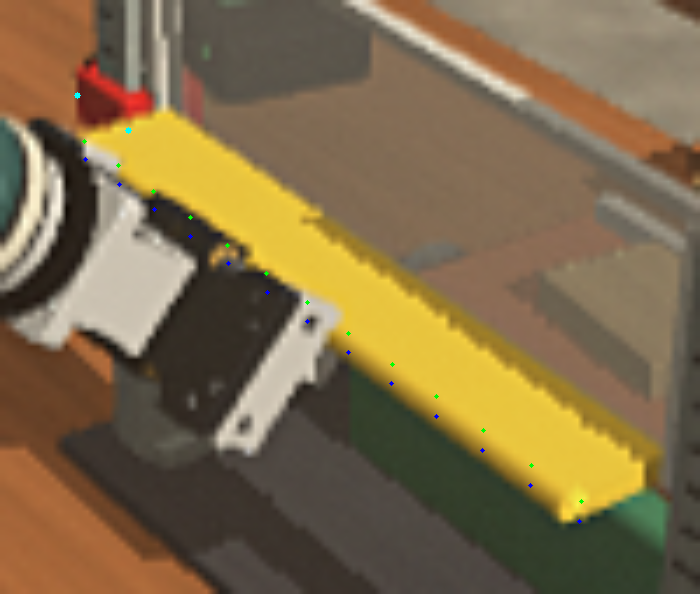

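Zoom: the gripper hides the left part of the lip, so only the right-hand side-view readings (≈0.225) count; the wrist reading gives ≈0.234. I'll check the wrist view's bias against the base plate corners and the collar.

Run:
```python
from h import *
c=cal("wrist");c['T']=np.load('wc4.npy');W=cv2.imread("pics/w4.png")
for p in((95,97),(541,104)): print('plate front',onz(c,*p,.012,True).round(4))
# sander top-belt corners etc: lower edge row of lip in subpixel
g=W.astype(float);y=(g[:,:,1]+g[:,:,2])/2-g[:,:,0]
for u in(150,180,450,480): print(u,y[272:290,u].astype(int).tolist())
```

```text
plate front [ 0.5319 -0.2211  0.012 ]
plate front [0.5393 0.2434 0.012 ]
150 [113, 115, 117, 116, 119, 121, 121, 125, 129, 133, 138, 142, 145, 147, 148, 149, 152, 153]
180 [75, 105, 122, 127, 131, 132, 133, 136, 138, 142, 147, 153, 157, 162, 163, 167, 167, 169]
450 [41, 76, 112, 130, 133, 137, 137, 138, 139, 142, 146, 151, 155, 162, 163, 165, 168, 169]
480 [118, 130, 133, 135, 138, 139, 140, 144, 148, 155, 159, 163, 164, 166, 169, 168, 168, 166]
```

```bash
cat > we.py <<'E'
from h import *
def wz(W,c):
    g=W.astype(float);y=cv2.GaussianBlur((g[:,:,1]+g[:,:,2])/2-g[:,:,0],(1,3),0);out=[]
    for u in(180,190,200,210,420,430,440,450,460):
        j=220+np.argmax(y[220:330,u]>100);v=None
        for i in range(j,j-15,-1):
            if y[i,u]>=65>y[i-1,u]: v=i-(y[i,u]-65)/(y[i,u]-y[i-1,u]);break
        if v is None: continue
        o,d=ray(c,u,v,True);p=o+d*(.536-o[0])/d[0];s=abs(d[2]/d[0]);out.append((u,round(v,1),round(float(p[2]+.0069),4)))
    return out
E
python3 - <<'E'
from we import *
c=cal("wrist");T5=c['T'];print(wz(cv2.imread("pics/w5.png"),c));c['T']=np.load('wc4.npy');print(wz(cv2.imread("pics/w4.png"),c))
E
```

```text
[(180, np.float64(273.6), 0.2266), (190, np.float64(274.3), 0.2267), (200, np.float64(275.0), 0.2267), (210, np.float64(275.5), 0.2267), (420, np.float64(275.8), 0.2271), (430, np.float64(275.5), 0.2273), (440, np.float64(275.0), 0.2274), (450, np.float64(213.4), 0.1857)]
[(180, np.float64(271.6), 0.1854), (190, np.float64(272.3), 0.1855), (200, np.float64(273.3), 0.1857), (210, np.float64(273.9), 0.1857), (420, np.float64(274.5), 0.1863), (430, np.float64(274.0), 0.1864), (440, np.float64(273.3), 0.1864), (450, np.float64(272.6), 0.1864)]
```

Both views now agree: lip ≈ 0.2265. Raise 2.5 mm, drop away and back off, then compare lip and collar in a free view.

{"method": "carry_out", "body": {
  "increments": [
    [255,[-1.9,0,-1.6],0],
    [255,[0,0,0],0],
    [255,[0,0,0],0],
    [255,[12,0,10],0],
    [255,[16,0,13],0],
    [255,[22,0,-10],0],
    [255,[22,0,-26],0],
    [255,[0,0,0],0]
  ]
}}

```text
time: 10.15
tool_pos: [0.4754, 0.0025, 0.1679]
ee_rot: [3.141, 0.883, -3.139]
wrist_force: [-0.0, -0.3, -0.1]
width: 0.0008
finger_force: 0.0
```

Run:
```python
from g import *
import m
go([]);c=cal("wrist");W=robot.snapshot("wrist");np.save("wc6.npy",c['T']);S=robot.snapshot("side")
cv2.imwrite("pics/w6.png",W);cv2.imwrite("pics/s6.png",S)
m.ZG=.229;print(m.lip(S,.530))
cv2.imwrite("pics/v6.png",np.hstack([cv2.resize(W,(480,300)),cv2.resize(S[135:225,262:362],(320,300),interpolation=1)]))
```

```text
10.15 [0.4754 0.0025 0.1679] [ 3.141  0.883 -3.139] [-0.258 -0.699  2.298  0.314  0.702 -1.982] [-0.  -0.3 -0.1] tips [0.4862 0.0025 0.159 ]
[(-0.16, 340, np.float64(210.4), 0.2269), (-0.13, 333, np.float64(204.8), 0.2275), (-0.1, 326, np.float64(199.4), 0.2272), (-0.07, 320, np.float64(194.6), 0.2279), (0.13, 282, np.float64(164.8), 0.2286), (0.15, 279, np.float64(162.5), 0.2287), (0.165, 276, np.float64(158.8), 0.2338)]
```

View pics/v6.png

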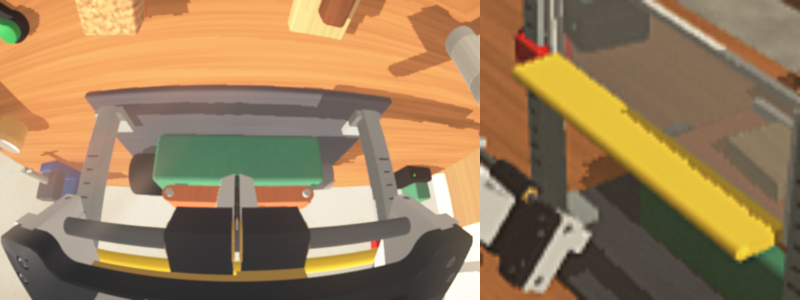

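View: the lip stands alone, clear of the gripper (side crop 515,70 → 745,258), with the collar just behind its left end. In the wrist view the collar's lower edge shows at about (500,322). Measuring both there.

Run:
```python
from h import *
c=cal("wrist");c['T']=np.load("wc6.npy");W=cv2.imread("pics/w6.png").astype(float)
red=W[:,:,2]-(W[:,:,0]+W[:,:,1])/2;grn=W[:,:,1]-W[:,:,0]
for v in range(312,346,1): print(v,red[v,490:512:2].astype(int).tolist(),grn[v,[420,440,460,480]].astype(int).tolist())
for u,v in((494,320),(500,320),(506,320),(500,325)):
    o,d=ray(c,u,v,True);print(u,v,(o+d*(.559-o[0])/d[0]).round(4))
for u,v in((420,335),(440,335),(460,335),(460,340)):
    o,d=ray(c,u,v,True);print(u,v,(o+d*(.536-o[0])/d[0]).round(4))
```

```text
312 [8, 8, 10, 9, 9, 9, 9, 8, 8, 8, 9] [6, 5, 6, 5]
313 [10, 10, 9, 9, 9, 10, 9, 8, 8, 8, 8] [5, 5, 6, 5]
314 [9, 9, 9, 9, 9, 9, 8, 9, 9, 10, 10] [6, 6, 7, 5]
315 [9, 9, 10, 9, 9, 10, 9, 9, 10, 9, 10] [4, 6, 4, 4]
316 [10, 9, 9, 10, 9, 9, 10, 10, 9, 8, 9] [5, 6, 4, 5]
317 [9, 10, 10, 9, 10, 9, 9, 8, 9, 10, 9] [6, 5, 5, 4]
318 [10, 9, 9, 9, 7, 8, 9, 13, 16, 17, 13] [5, 4, 6, 6]
319 [9, 8, 8, 9, 16, 22, 20, 30, 42, 30, 20] [5, 4, 5, 6]
320 [10, 10, 19, 33, 60, 79, 58, 65, 75, 32, 19] [3, 4, 6, 5]
321 [12, 15, 60, 111, 143, 156, 105, 98, 88, 19, 15] [4, 5, 5, 6]
322 [19, 25, 105, 175, 182, 184, 127, 111, 78, 11, 14] [5, 3, 6, 7]
323 [25, 23, 109, 184, 184, 186, 137, 111, 65, 7, 13] [4, 5, 7, 13]
324 [20, 22, 105, 185, 185, 186, 151, 110, 58, 5, 11] [5, 4, 5, 21]
325 [20, 22, 101, 183, 185, 187, 155, 108, 48, 5, 10] [5, 6, 8, 26]
326 [21, 21, 95, 183, 184, 186, 162, 101, 34, 5, 11] [5, 6, 15, 23]
327 [20, 20, 93, 182, 185, 186, 166, 91, 21, 5, 11] [5, 7, 23, 24]
328 [21, 21, 90, 183, 185, 185, 162, 76, 13, 6, 10] [5, 11, 22, 23]
329 [20, 20, 82, 182, 178, 176, 140, 59, 7, 5, 9] [5, 18, 2
[... 580 characters left out ...]
9 [94, 95, 94, 97, 96, 77, 13, 5, 5, 6, 6] [20, 30, 81, 100]
340 [96, 96, 96, 97, 98, 64, 9, 5, 5, 5, 6] [20, 46, 93, 104]
341 [97, 98, 98, 99, 99, 49, 7, 5, 6, 5, 5] [26, 68, 96, 106]
342 [98, 99, 100, 101, 100, 36, 5, 5, 6, 6, 5] [41, 88, 101, 110]
343 [101, 102, 103, 103, 99, 23, 5, 6, 5, 6, 6] [61, 96, 104, 110]
344 [103, 103, 104, 107, 94, 14, 5, 6, 6, 6, 6] [85, 98, 107, 114]
345 [105, 106, 107, 107, 83, 11, 5, 6, 6, 6, 5] [97, 103, 110, 116]
494 320 [0.559  0.1654 0.2112]
500 320 [0.559  0.1722 0.2122]
506 320 [0.559  0.1792 0.2132]
500 325 [0.559  0.1717 0.2169]
420 335 [0.536  0.0824 0.2158]
440 335 [0.536  0.0992 0.2175]
460 335 [0.536  0.1169 0.2196]
460 340 [0.536  0.1166 0.2237]
```

Wrist and side readings agree within about 2 mm (lip 0.2285–0.229, collar 0.227–0.229), so the window is done. Next I back off towards the base, where the inner reach limit should bring the tool back to vertical for the button.

{"method": "carry_out", "body": {
  "increments": [
    [255,[26,0,-31],0],
    [255,[26,0,-31],0],
    [255,[26,0,-31],0],
    [255,[26,0,-31],0]
  ]
}}

```text
time: 10.65
tool_pos: [0.4433, 0.0032, 0.1408]
ee_rot: [3.139, 0.81, -3.14]
wrist_force: [0.1, 0.0, 0.8]
width: 0.0007
finger_force: 0.0
```

```bash
python3 -c "
from g import *
go([(.38,-.275,.1)])"
```

```text
10.65 [0.4433 0.0032 0.1408] [ 3.139  0.81  -3.14 ] [-0.279 -0.754  2.337  0.291  0.79  -1.975] [0.1 0.  0.8] tips [0.4534 0.0032 0.1312]
(0.38, -0.275, 0.1) tool mm [  73.5 -278.   -18.9] 288.0
```

{"method": "carry_out", "body": {
  "increments": [
    [255,[10,0,-48],0],
    [255,[10,0,-48],0],
    [255,[10,0,-48],0],
    [255,[10,0,-48],0],
    [255,[10,0,-48],0],
    [255,[10,0,-48],0],
    [255,[10,0,-48],0],
    [255,[10,0,-48],0]
  ]
}}

```text
time: 11.45
tool_pos: [0.379, 0.0068, 0.3831]
ee_rot: [-3.141, 0.63, -3.139]
wrist_force: [-0.2, -0.9, 0.6]
width: 0.0004
finger_force: 0.0
```

```bash
python3 -c "
from g import *
go([(.38,-.275,.1)])"
```

```text
11.45 [0.379  0.0068 0.3831] [-3.141  0.63  -3.139] [-0.283 -0.754  1.775  0.166  1.51  -1.813] [-0.2 -0.9  0.6] tips [0.3873 0.0068 0.3718]
(0.38, -0.275, 0.1) tool mm [ 166.6 -281.7  229. ] 399.0
```

{"method": "carry_out", "body": {
  "increments": [
    [255,[38,0,-27],0],
    [255,[38,0,-27],0],
    [255,[38,0,-27],0],
    [255,[38,0,-27],0],
    [255,[38,0,-27],0],
    [255,[38,0,-27],0]
  ]
}}

```text
time: 12.05
tool_pos: [0.2629, 0.028, 0.4811]
ee_rot: [-3.122, 0.463, 3.141]
wrist_force: [0.7, -0.2, 0.4]
width: 0.0005
finger_force: 0.0
```

```bash
python3 -c "
from g import *
go([(.38,-.275,.1)])"
```

```text
12.05 [0.2629 0.028  0.4811] [-3.122  0.463  3.141] [-0.202 -0.754  1.491  0.076  1.945 -1.723] [ 0.7 -0.2  0.4] tips [0.2692 0.0278 0.4686]
(0.38, -0.275, 0.1) tool mm [  65.2 -295.3  399.1] 501.0
```

Tilt is 0.46 rad, near enough to upright to press the button safely. Moving above it.

{"method": "carry_out", "body": {
  "increments": [
    [255,[6,-27,36],0],
    [255,[6,-27,36],0],
    [255,[6,-27,36],0],
    [255,[6,-27,36],0],
    [255,[6,-27,36],0],
    [255,[6,-27,36],0],
    [255,[6,-27,36],0],
    [255,[6,-27,36],0]
  ]
}}

```text
time: 12.85
tool_pos: [0.3576, -0.1951, 0.2102]
ee_rot: [-3.121, 0.451, 3.141]
wrist_force: [0.1, -0.2, 0.1]
width: 0.0006
finger_force: 0.0
```

```bash
python3 -c "
from g import *
go([(.38,-.275,.08),(.38,-.275,.045)])"
```

```text
12.85 [ 0.3576 -0.1951  0.2102] [-3.121  0.451  3.141] [-0.93  -0.544  1.962  0.347  1.433 -2.493] [ 0.1 -0.2  0.1] tips [ 0.3637 -0.1953  0.1976]
(0.38, -0.275, 0.08) tool mm [ 36.6 -77.3 128.5] 154.0
(0.38, -0.275, 0.045) tool mm [ 51.8 -76.7 160. ] 185.0
```

Joint 6 is close to its range; twist the tool back first.

{"method": "carry_out", "body": {
  "increments": [
    [255,[0,0,0],8],
    [255,[0,0,0],8],
    [255,[0,0,0],8],
    [255,[0,0,0],8],
    [255,[0,0,0],0]
  ]
}}

```text
time: 13.35
tool_pos: [0.3575, -0.1937, 0.2113]
ee_rot: [2.906, 0.388, 2.533]
wrist_force: [-0.6, 0.1, -0.3]
width: 0.0004
finger_force: 0.0
```

```bash
python3 -c "
from g import *
go([(.375,-.275,.08),(.375,-.275,.045)])"
```

```text
13.35 [ 0.3575 -0.1937  0.2113] [2.906 0.388 2.533] [-0.928 -0.545  1.961  0.347  1.437 -1.933] [-0.6  0.1 -0.3] tips [ 0.3636 -0.194   0.1987]
(0.375, -0.275, 0.08) tool mm [ -6.7 -88.8 127.3] 155.0
(0.375, -0.275, 0.045) tool mm [  6.5 -96.4 158.8] 186.0
```

{"method": "carry_out", "body": {
  "increments": [
    [255,[-2,-22,32],0],
    [255,[-2,-22,32],0],
    [255,[-2,-22,32],0],
    [255,[-1,-22,31],0],
    [255,[0,0,0],0]
  ]
}}

```text
time: 13.85
tool_pos: [0.3734, -0.2729, 0.0751]
ee_rot: [2.903, 0.379, 2.533]
wrist_force: [-0.1, 0.6, -0.8]
width: 0.0007
finger_force: 0.0
```

```bash
python3 -c "
from g import *
o=robot.get_obs();R=Ro.from_euler('xyz',o['ee_rot']).as_matrix()
cor=[R@np.array([x,y,.014]) for x in(-.008,.008) for y in(-.0125,.0125)]
lo=min(cor,key=lambda p:p[2]);print('lowest corner rel TCP',lo.round(4),'others z',[round(float(p[2]),4) for p in cor], 'tip',(R[:,2]*.014).round(4))
B=np.array([.3815,-.2753]);xy=B-(lo[:2]*.6+R[:2,2]*.014*.4)
go([(*xy,.05),(*xy,.018-lo[2]),(*xy,.012-lo[2]-.004)])
print((R.T@[0,0,-1]).round(3))
W=robot.snapshot('wrist');c=cal('wrist')
h=cv2.inRange(cv2.cvtColor(W,cv2.COLOR_BGR2HSV),(45,100,60),(80,255,255))
n,l,s,ce=cv2.connectedComponentsWithStats(h)
for i in range(1,n):
  if s[i,4]>150: print(s[i],ce[i].round(1),onz(c,*ce[i],.018,True).round(4))
"
```

```text
lowest corner rel TCP [-0.0061 -0.0065 -0.0183] others z [-0.0124, -0.0069, -0.0183, -0.0129] tip [ 0.006  -0.0002 -0.0126]
13.85 [ 0.3734 -0.2729  0.0751] [2.903 0.379 2.533] [-1.027 -0.265  2.054  0.41   1.134 -2.169] [-0.1  0.6 -0.8] tips [ 0.3795 -0.273   0.0625]
(np.float64(0.38277623686864637), np.float64(-0.2713330187153043), 0.05) tool mm [ 3.   0.3 26.7] 27.0
(np.float64(0.38277623686864637), np.float64(-0.2713330187153043), np.float64(0.03633913871460451)) tool mm [ 8.  -2.7 39. ] 40.0
(np.float64(0.38277623686864637), np.float64(-0.2713330187153043), np.float64(0.02633913871460451)) tool mm [11.7 -4.9 48.1] 50.0
[ 0.37  -0.219  0.903]
[ 278  184   48   42 1577] [301.1 204.6] [ 0.3808 -0.275   0.018 ]
```

The wrist view confirms the button at (0.381, −0.275). Descending and pressing.

{"method": "carry_out", "body": {
  "increments": [
    [255,[3.5,-1,18],0],
    [255,[3.2,-1,18],0],
    [255,[1.5,-0.9,3.6],0],
    [255,[1.5,-0.9,3.6],0],
    [255,[1.5,-0.9,3.6],0],
    [255,[1.5,-0.9,3.6],0],
    [255,[0,0,0],0],
    [255,[0,0,0],0]
  ]
}}

```text
time: 14.7
tool_pos: [0.3857, -0.2735, 0.0316]
ee_rot: [2.905, 0.391, 2.533]
wrist_force: [-2.4, 4.0, 8.7]
width: 0.0006
finger_force: 4.4
```

```bash
python3 -c "
from g import *
go([])
S=robot.snapshot('side');cv2.imwrite('pics/b.png',cv2.resize(S[260:350,270:390],(720,540),interpolation=1))"
```

```text
14.7 [ 0.3857 -0.2735  0.0316] [2.905 0.391 2.533] [-1.001 -0.192  2.098  0.437  1.007 -2.203] [-2.4  4.   8.7] tips [ 0.3919 -0.2737  0.019 ]
```

View pics/b.png

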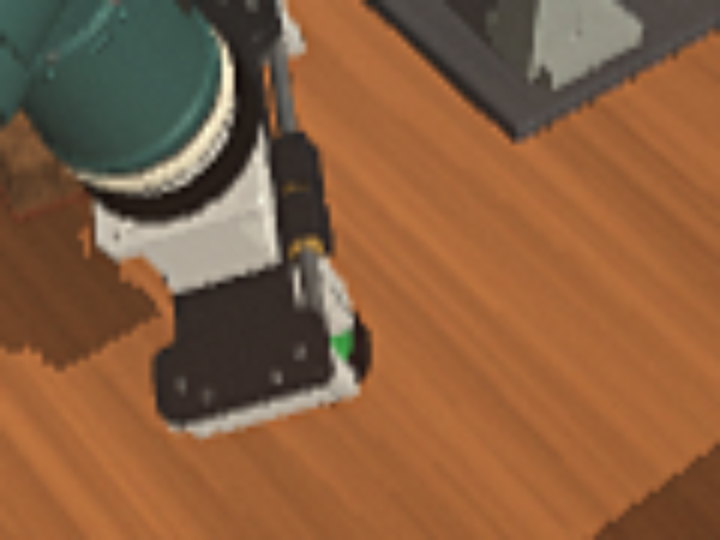

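The fingers are on the button with 8.7 N down, more than its 5 N. I'll push a little further to be sure, then lift straight off.

{"method": "carry_out", "body": {
  "increments": [
    [255,[1.5,-0.9,3.6],0],
    [255,[0,0,0],0]
  ]
}}

```text
time: 14.95
tool_pos: [0.3862, -0.2737, 0.0306]
ee_rot: [2.905, 0.392, 2.535]
wrist_force: [-15.5, 11.2, 29.1]
width: 0.0002
finger_force: 14.8
```

{"method": "carry_out", "body": {
  "increments": [
    [255,[-4,2.4,-10],0],
    [255,[-6,4,-15],0],
    [255,[-12,7,-30],0],
    [255,[-12,7,-30],0],
    [255,[-12,7,-30],0],
    [255,[0,0,0],0]
  ]
}}

```text
time: 15.55
tool_pos: [0.3848, -0.275, 0.1589]
ee_rot: [2.911, 0.4, 2.534]
wrist_force: [0.5, 0.5, 1.1]
width: 0.0002
finger_force: 0.0
```

Run:
```python
from g import *
import m
go([]);S=robot.snapshot("side");T=robot.snapshot("top")
m.ZG=.229;print(m.lip(S,.530))
S0=cv2.imread("pics/side0.png");T0=cv2.imread("pics/top0.png")
cv2.imwrite("pics/end.png",np.vstack([np.hstack([cv2.resize(T0,(400,250)),cv2.resize(T,(400,250))]),np.hstack([cv2.resize(S0,(400,250)),cv2.resize(S,(400,250))])]))
```

```text
15.55 [ 0.3848 -0.275   0.1589] [2.911 0.4   2.534] [-1.004 -0.331  1.933  0.383  1.277 -2.078] [0.5 0.5 1.1] tips [ 0.3909 -0.2754  0.1463]
[(-0.16, 340, np.float64(210.5), 0.2267), (-0.13, 333, np.float64(204.8), 0.2273), (-0.1, 326, np.float64(199.5), 0.2269), (-0.07, 320, np.float64(194.7), 0.2275), (0.13, 282, np.float64(158.6), 0.2517), (0.15, 279, np.float64(156.6), 0.2508), (0.165, 276, np.float64(155.2), 0.2473)]
```

View pics/end.png

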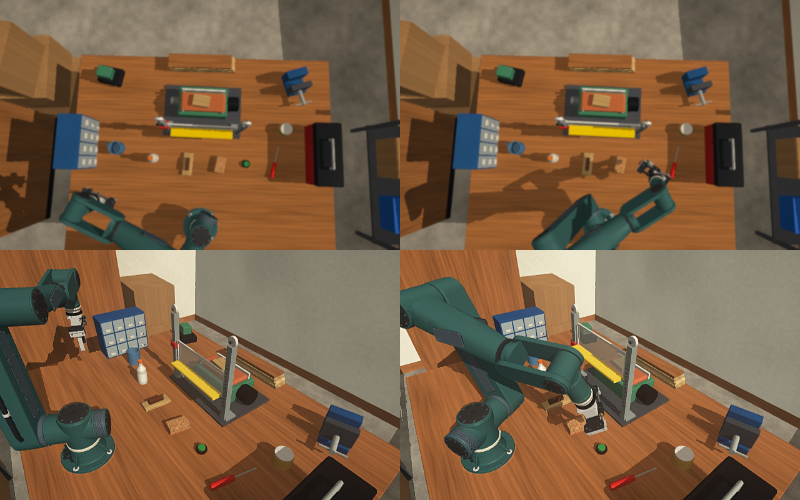

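The bottom press reached a hard stop at 29 N. The final views, beside the starting ones, show the window raised and everything else where it was, with the gripper clear. Handing in.

```bash
python3 -c "
from bench import robot
print(robot.close_job())"
```

```text
the job is handed in; nothing more can be done
None
```

The guard window stands with its lip within about 2 mm of the red collar's middle by my camera measurements, the brake button was pressed to its stop and released, nothing else looks moved, and the job is handed in (about 16 s on the clock).

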